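# Seat a notched flange bush on the keyed receiving gauge and pass the check arm

## Robot

A 6-joint arm with a two-finger parallel gripper is mounted at the origin on the work surface. World frame = base frame: x ahead of the robot, y to its left, z up, the work surface at z = 0. Lengths are in m, angles in rad, forces in N, time in s.
With the tool pointing down it reaches from about 0.3 to 0.875 m from the base axis. Payload 6.4 kg.
Tool frame: the origin (TCP) lies midway between the tips of the shut fingers; the grasp point (between the pads) lies 19 mm behind it (ctrl.hold_point_z is the distance from the TCP to the grasp point, in m); z points along the fingers, y is the line along which they close (so a half turn about z gives the same grasp; the last joint's range is limited). The gripper opens to 85 mm and grips with 20 to 120 N. Pads are 22 mm wide; open, the fingers measure 114 mm over their backs; the gripper's body (76 mm by 85 mm) begins 54 mm behind the grasp point. The pads swing forward as they close: fully open they stand 13 mm farther back than shut.
Start: joints at [-1.307, 0.181, 1.607, -0, 1.354, -0.206], TCP at [0.26, -0.513, 0.231] pointing down, gripper open.
Joint ranges: [-2.99, 2.99], [-0.89, 2.07], [0.3, 2.58], [-1.14, 4.28], [0, 2.63], [-3.12, 3.12]. Speed limits (rad/s): [2.57, 2.57, 3.01, 3.14, 3.14, 3.14].

## Interface

Orientations are given as a unit quaternion [w, x, y, z].
In Python, from bench import ctrl gives the robot as it stands.
- The arm moves only by the tool carry_out, never from a script. Its argument "plan" is text: rows parted by semicolons, each of 6 numbers parted by spaces: the shift along the tool's x, y, z as a fraction of full scale, then the turn, a rotation vector about the tool's x, y, z as a fraction of full scale. A call has exactly 8 rows; each row shifts and turns the commanded pose from where the row before left it, along the tool's axes as they then stand; what a row does not reach is not made up. Full scale, the value 1, is 40 mm for a shift and 0.1 rad for a turn. A row lasts 1/12 s, in which the tool goes at most 41.7 mm and 7.16 degrees, less where a joint would pass 70% of its speed; a pose out of reach is approached as far as the arm can. A call with a number of a shift or a turn outside -1 to 1 is refused whole. A call with a gripper value outside its range is refused whole. "claw" is the gripper's target within -1 to 1 (shut at 1, half-way at 0, fully open at -1), set as the call begins (left out, the last holds). The fingers move at their own pace and stop on an object; the grip force is fixed at half the most. Time passes only in rows, so rows that do not move let the fingers close, or fill a call up. It gives the time, the measured TCP pose, the force, the opening and the grip force at its end, in the units of the state.
- ctrl.get_obs(): the state, without advancing time (a new reading comes with each control period).
- ctrl.camera(name): name is "scene" or "top"; returns a dict with "pixels" (420x560x3 uint8, red, green, blue), "mtx" (3x3 intrinsics, pixels), "R" (3x3) and "t" (3): a world point X has camera coordinates R X + t. Camera axes: x right, y down, z forward; pixel columns grow to the right and rows downward; lengths in m; the calibration is good to about 2 mm. A picture is of the moment at which its call begins. There is no depth.
- ctrl.hand_in(): hands the job in; it is judged then, once.
The state is a dict: "time_s": time; "q": joint angles; "dq": joint speeds; "joint_efforts": joint torques, N m; "eef_pos": TCP position; "eef_rot": TCP orientation; "wrist_force": force on the tool from outside, world axes, zero at the start; "torque": the same for the moment, N m; "opening": opening from 0.0 (shut) to 1.0 (fully open); "grasp_force": force on a finger pad.
Only numpy, scipy, OpenCV 4.12 (cv2) and the standard library are available. Lean on these libraries where they do the work, as an engineer would, in place of code of your own. Each camera call takes 0.05 s, during which the arm holds its last target. There are 200 camera calls.

## Task

Check the flanged steel bush on the keyed gauge: set it flange down over the gauge's post and, pressing only lightly, feel round with it until the notch in its flange finds the brass key and it drops fully home, then let go of it. Then swing the check arm by its pin over the top of the bush, right up to its stop. Leave the plain sleeves and the oil bottle where they stand.

Things in the scene. Friction and masses are not known exactly. Their poses are not given: they have to be found in the camera images.
- bush_center (a point): Flanged steel bush to check, standing flange down: 56 mm high, 42 mm round body, 26 mm through bore, flange 64 mm across and 8 mm thick at its foot, 0.42 kg. One open notch, 11 mm wide, cuts the flange from its rim in to the body. Point: on the axis, 28 mm above the underside; z is the bush's axis, the notch lies towards its +x.
- gauge_seat (a point): Gauge fixed to the bench: green base plate 190 x 120 x 18 mm carrying a steel spindle. Point: on the spindle's axis, level with the seat, 24 mm above the bench. Axes are the base's (z up), not the spindle's. The seat is a steel disc 66 mm across; a bush that is home rests on it with its flange. The base reaches 62 mm to -x, 128 mm to +x, 60 mm to each side.
- post_top (a point): Top of the spindle's post, on its axis, 40 mm above the seat. Post 24 mm across, top 10 mm tapered to 14 mm. A brass key on the seat, 8 mm wide, 9 mm high, 23 to 40 mm out from the axis, turns with post and seat. It was left within 0.75 rad either side of the base's -x; angle not measured. Off the notch, the flange rides on it, 9 mm proud. Stiff spindle (0.3 N m), stops at 0.8 rad. Base's axes.
- check_arm (a joint): Angle of the check arm, a bar 14 mm wide, 10 mm thick, its underside 60 mm above the seat; clears a bush that is home by 4 mm, strikes one that is not. Pivot 95 mm to the gauge's +x. The arm points at 1.39 + joint from the gauge's +x, counter-clockwise from above: parked (0 to 0.4) to +y; at the stop (1.75) it lies along -x, over the bush. Friction 0.04 N m; stays where left.
- check_pin (a point): Upright black pin on the check arm, 14 mm across, 30 mm high, 85 mm out from the arm's pivot axis. Point: on the pin's axis, half-way up, 15 mm above the arm's top face. Push or hook the arm by it.
- sleeve_a_center (a point): A plain steel sleeve without flange, 48 mm across, 50 mm high, standing on the bench; not to be moved. The point is its centre.
- sleeve_b_center (a point): Another plain steel sleeve without flange, 48 mm across, 50 mm high, standing on the bench; not to be moved. The point is its centre.
- bottle_center (a point): A red oil bottle, 58 mm across, 150 mm high, standing on the bench; not to be moved. The point is its centre.
Things that resemble listed ones, but are neither listed nor needed, are in the scene too. Leave any green or orange look-alike of the part that bears bush_center alone.

How it is judged:
On the way, in this order (a step that is already met when the one before it is completed fails the run):
1. the bush is home on the seat, over the key, and let go (z of bush_center in the frame of gauge_seat below 0.0305 m and horizontal distance between bush_center and gauge_seat below 0.003 m and angle between bush_center's own z axis and vertical below 0.06 rad and contact force between bush and the fingers below 0.1 N), for 0.2 s.
2. the check arm is over the bush, at its stop (value of joint check_arm above 1.65 rad), for 0.1 s.
At the end, for the whole second after the job is handed in: The bush stands upright (within 0.06 rad), flange down, on the gauge's seat, within 3 mm of its axis and no more than 2.5 mm above the seat (so the notch is over the key); the check arm is over it, within 0.1 rad of its stop at 1.75; all is released and at rest (all of step 1 and value of joint check_arm above 1.65 rad and linear speed of bush below 0.01 m/s); the robot touches nothing.
It fails at once if the bush, not yet home (over 4 mm proud of the seat), is forced against the gauge with more than 45 N (contact force between bush and gauge above 45 N and z of bush_center in the frame of gauge_seat above 0.032 m).
It fails at once if a plain sleeve or the oil bottle is moved more than 20 mm (distance of any of sleeve_a_center, sleeve_b_center, bottle_center from where it was at the start of the episode above 0.02 m).
It also fails if it takes over 72 s, if anything falls off the work surface, if the arm or the gripper's body presses on something with over 40 N, if the wrist force passes 120 N, or if a joint passes its speed limit or range.

## Working session

There is one attempt and no reset: what is moved stays moved. The work goes in short steps, Python scripts to look and compute and a tool call to move; the robot and the scene stay as the last step left them, time stands still between calls to the robot, and variables do not carry over. Pictures are saved under pics/ and viewed, at most 10 in all, crops included, and the job is handed in when it is done.

Besides the shell and the picture viewer there is one more tool, called after "Request:" as a command line: name --argument value ..., lists and objects as JSON in quotes. carry_out: Moves the arm, as the interface text tells. Shift numbers are shares of 40 mm and turn numbers shares of 0.1 rad, none past 1 either way. Its arguments: {"type":"object","properties":{"plan":{"type":"string"},"claw":{"type":"number"}},"required":["plan"]}

```bash
mkdir -p pics; python3 - <<'E'
from bench import ctrl
import cv2,numpy as np,pickle
for n in("top","scene"):
    c=ctrl.camera(n); pickle.dump(c,open(n+"0.pkl","wb")); cv2.imwrite(f"pics/{n}0.png",cv2.resize(c["pixels"][:,:,::-1],(800,600)))
    print(n,c["mtx"].round(1).tolist(),(-c["R"].T@c["t"]).round(3),c["R"].round(2).tolist())
o=ctrl.get_obs();print(o, ctrl.hold_point_z)
E
```

```text
top [[541.5, 0.0, 274.8], [0.0, 541.5, 208.3], [0.0, 0.0, 1.0]] [ 0.43  -0.083  1.317] [[-0.03, -1.0, -0.01], [-0.99, 0.03, -0.11], [0.11, 0.0, -0.99]]
scene [[413.7, 0.0, 288.6], [0.0, 413.7, 204.4], [0.0, 0.0, 1.0]] [1.234 0.106 0.586] [[-0.27, 0.96, 0.01], [0.57, 0.17, -0.81], [-0.78, -0.21, -0.59]]
{'time_s': 0.1, 'q': array([-1.30727909e+00,  1.81468203e-01,  1.60792665e+00, -1.11998420e-05,
        1.35382683e+00, -2.06314729e-01]), 'dq': array([ 1.67860984e-03, -2.65569059e-03, -2.09065197e-03, -1.17593695e-03,
        1.26512753e-03, -4.27217440e-05]), 'joint_efforts': array([ 1.47397623e-04, -4.45880949e+01, -3.52238810e+01, -3.50850778e-04,
        4.15103103e-03,  1.04835027e-05]), 'eef_pos': array([ 0.26019134, -0.5121852 ,  0.23046443]), 'eef_rot': array([-8.14022789e-04,  9.72533297e-01,  2.32762375e-01, -2.87583026e-05]), 'wrist_force': array([-0.18644786, -0.75647946,  0.38251053]), 'torque': array([0.06158079, 0.01711789, 0.00050985]), 'grasp_force': 0.0, 'opening': 1.0017882450418272} 0.0187
```

View pics/top0.png

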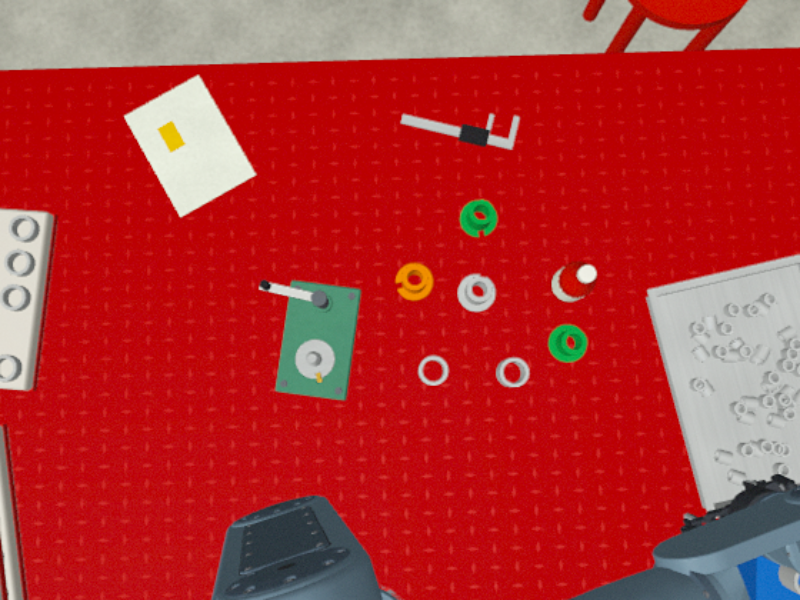

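View pics/scene0.png

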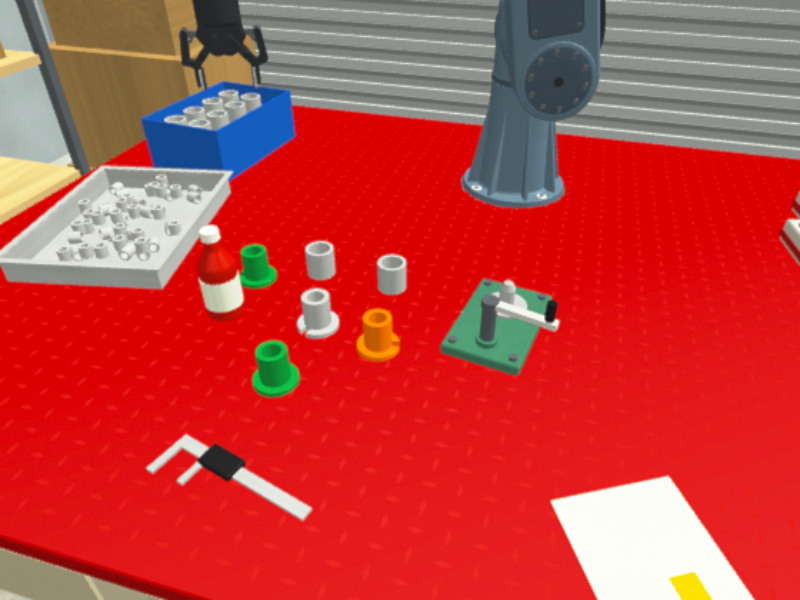

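The top view shows the steel bush at about (477,292), the gauge spindle at (314,358) with its key at (319,377), the arm pivot at (320,299) and the pin at (265,286). The sleeves are at (433,370) and (513,372), and the bottle is at (575,280).

```bash
cat > h.py <<'E'
import cv2,numpy as np,pickle
def ray(c,uv,z):
    C=-c["R"].T@c["t"]; d=c["R"].T@np.linalg.solve(c["mtx"],[uv[0],uv[1],1.]); return C+d*(z-C[2])/d[2]
def proj(c,X):
    p=c["mtx"]@(c["R"]@np.array(X,float)+c["t"]); return p[:2]/p[2]
def crop(c,u0,v0,w,h,k): return cv2.resize(c["pixels"][v0:v0+h,u0:u0+w,::-1],None,fx=k,fy=k,interpolation=cv2.INTER_CUBIC)
def blobs(m,amin=8):
    n,l,s,ce=cv2.connectedComponentsWithStats(m.astype(np.uint8)); return [(s[i].tolist(),ce[i].round(2)) for i in range(1,n) if s[i][4]>=amin],l
E
python3 - <<'E'
from h import *
c=pickle.load(open("top0.pkl","rb"))
cv2.imwrite("pics/c1.png",np.hstack([crop(c,305,180,50,70,8),crop(c,190,210,50,70,8)]))
p=c["pixels"].astype(int);r,g,b=p[...,0],p[...,1],p[...,2]
print("key",blobs((r>g+30)&(g>b+50)&(np.arange(560)[None]<260)&(np.arange(420)[:,None]>240)&(np.arange(420)[:,None]<290),3)[0])
m=(abs(r-g)<35)&(abs(g-b)<35)&(r>70); m[:, :180]=0;m[:,450:]=0;m[:160]=0;m[300:]=0
print("grey",blobs(m,15)[0])
gm=(g>r+25)&(g>b+10); B,l=blobs(gm,200);print("green",B)
for k,(s,ce) in enumerate(B): 
    if s[0]<230 and s[4]>800:
        ys,xs=np.where(gm&(np.arange(560)[None]<260)&(np.arange(420)[:,None]>190))
        rect=cv2.minAreaRect(np.c_[xs,ys].astype(np.float32));bp=cv2.boxPoints(rect);print(bp,[ray(c,q,.018).round(4).tolist() for q in bp])
E
```

```text
key [([221, 261, 4, 7, 18], array([222.67, 264.06]))]
grey [([404, 185, 14, 13, 140], array([410.3 , 191.27])), ([386, 189, 19, 22, 129], array([391.6 , 202.22])), ([320, 192, 27, 26, 478], array([332.94, 204.84])), ([181, 198, 48, 18, 326], array([208.67, 205.23])), ([244, 205, 5, 5, 18], array([245.72, 206.89])), ([207, 237, 28, 28, 595], array([220.11, 250.69])), ([293, 249, 21, 21, 166], array([303.07, 259.13])), ([347, 250, 24, 21, 231], array([358.58, 260.38])), ([196, 266, 5, 5, 21], array([198.14, 268.19])), ([234, 271, 5, 5, 20], array([236.45, 273.1 ]))]
green [([322, 140, 26, 26, 463], array([334.39, 152.29])), ([193, 197, 59, 83, 2916], array([223.22, 237.33])), ([384, 228, 27, 26, 499], array([396.76, 240.1 ]))]
[[192.41998 273.05997]
 [203.49997 195.5    ]
 [252.21997 202.46002]
 [241.13998 280.02   ]] [[0.4284, 0.1201, 0.018], [0.6143, 0.0915, 0.018], [0.5941, -0.0262, 0.018], [0.4089, 0.0043, 0.018]]
```

View pics/c1.png

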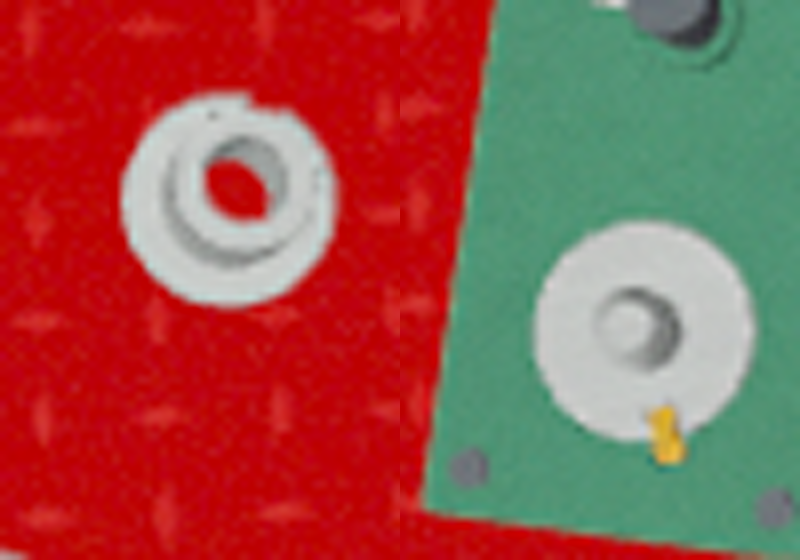

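The crop shows the bush flange centred at crop (229,200), with its notch at crop (272,107), facing up and to the right. The key points down and to the right of the seat centre (645,330), with its mass at (665,435).

```bash
python3 - <<'E'
from h import *
c=pickle.load(open("top0.pkl","rb"));s=pickle.load(open("scene0.pkl","rb"))
p=c["pixels"].astype(int);r,g,b=p[...,0],p[...,1],p[...,2]
def hull(u0,v0,w,h,z):
    m=np.zeros(r.shape,bool); q=(slice(v0,v0+h),slice(u0,u0+w)); m[q]=((g>110)&(b>110))[q]
    cn=max(cv2.findContours(m.astype(np.uint8),0,1)[0],key=len)
    e=cv2.fitEllipse(cv2.convexHull(cn)); W=ray(c,e[0],z); return e,W
for n,a in dict(bush=(315,185,40,40,.008),seat=(203,233,36,36,.024)).items():
    e,W=hull(*a);print(n,[np.round(x,2) for x in e[:2]],W.round(4))
    if n=="bush":Bc=W
    else: S=W
def yaw(d):return np.arctan2(d[1],d[0])
N=ray(c,(305+271/8-.5,180+107/8-.5),.008);print("notch yaw",yaw(N-Bc),np.linalg.norm((N-Bc)[:2]))
K=ray(c,(222.67,264.06),.031);print("key yaw",yaw(K-S),np.linalg.norm((K-S)[:2]))
P=ray(c,(190+635/8-.5,210+322/8-.5),.064);print("posttop",P.round(4))
pv=ray(c,(320/1.4286,299/1.4286),.1);pin=ray(c,(265/1.4286,286/1.4286),.124);print("pivot",pv,"pin",pin,np.linalg.norm((pin-pv)[:2]),yaw(pin-pv),yaw(pv-S),np.linalg.norm((pv-S)[:2]))
rc=np.array([[.4284,.1201],[.6143,.0915],[.5941,-.0262],[.4089,.0043]])
xa=(rc[1]-rc[0]+rc[2]-rc[3]);th=yaw(xa);print("base yaw",th)
R=np.array([[np.cos(th),-np.sin(th)],[np.sin(th),np.cos(th)]]);print("seat from plate",rc.mean(0)-R@[.033,0])
print("q1 bush",yaw(Bc),"seat",yaw(S))
E
```

```text
bush [array([333.16, 204.72]), array([26.34, 26.89])] [ 0.5845 -0.2225  0.008 ]Traceback (most recent call last):
  File "<stdin>", line 9, in <module>
  File "<stdin>", line 7, in hull
cv2.error: OpenCV(4.12.0) /io/opencv/modules/imgproc/src/shapedescr.cpp:361: error: (-201:Incorrect size of input array) There should be at least 5 points to fit the ellipse in function 'fitEllipseNoDirect'
```

```bash
python3 - <<'E'
from h import *
c=pickle.load(open("top0.pkl","rb"))
p=c["pixels"].astype(int);r,g,b=p[...,0],p[...,1],p[...,2]
def hull(u0,v0,w,h,z):
    m=np.zeros(r.shape,bool); q=(slice(v0,v0+h),slice(u0,u0+w)); m[q]=((r>125)&(g>110)&(b>110))[q]
    cn=max(cv2.findContours(m.astype(np.uint8),0,1)[0],key=cv2.contourArea)
    e=cv2.fitEllipse(cv2.convexHull(cn)); return e,ray(c,e[0],z)
for n,a in dict(bush=(315,185,40,40,.008),seat=(203,233,36,36,.024)).items():
    e,W=hull(*a);print(n,[np.round(x,2) for x in e[:2]],W.round(4))
    if n=="bush":Bc=W
    else: S=W
def yaw(d):return np.arctan2(d[1],d[0])
N=ray(c,(305+271/8-.5,180+107/8-.5),.008);print("notch yaw",yaw(N-Bc),np.linalg.norm((N-Bc)[:2]))
K=ray(c,(222.67,264.06),.031);print("key yaw",yaw(K-S),np.linalg.norm((K-S)[:2]))
P=ray(c,(190+635/8-.5,210+322/8-.5),.064);print("posttop",P.round(4))
pv=ray(c,(320/1.4286,299/1.4286),.1);pin=ray(c,(265/1.4286,286/1.4286),.124);print("pivot",pv,"pin",pin,np.linalg.norm((pin-pv)[:2]),yaw(pin-pv),yaw(pv-S),np.linalg.norm((pv-S)[:2]))
rc=np.array([[.4284,.1201],[.6143,.0915],[.5941,-.0262],[.4089,.0043]])
xa=(rc[1]-rc[0]+rc[2]-rc[3]);th=yaw(xa);print("base yaw",th)
R=np.array([[np.cos(th),-np.sin(th)],[np.sin(th),np.cos(th)]]);print("seat from plate",rc.mean(0)-R@[.033,0])
print("q1 bush",yaw(Bc),"seat",yaw(S))
E
```

```text
bush [array([333.16, 204.72]), array([26.34, 26.89])] [ 0.5845 -0.2225  0.008 ]
seat [array([220.01, 251.02]), array([27.59, 28.04])] [0.4788 0.0529 0.024 ]
notch yaw -0.4490472108513374 0.031906500875443736
key yaw -2.9343656218178635 0.03185783274526665
posttop [ 0.4772 -0.0642  0.064 ]
pivot [0.56986882 0.03446136 0.1       ] pin [0.5897793  0.11742739 0.124     ] 0.08532168239351813 1.3352669015477796 -0.19947562824033122 0.09288536947515405
base yaw -0.15793000768612148
seat from plate [0.47883569 0.05261505]
q1 bush -0.36379866690276386 seat 0.10996458479705823
```

Request:
carry_out --plan "0.5 -0.13 0 0 0 0;0.94 -0.25 0 0 0 0;0.94 -0.25 0 0 0 0;0.94 -0.25 0 0 0 0;0.94 -0.25 0 0 0 0;0.94 -0.25 0 0 0 0;0.94 -0.25 0 0 0 0;0.94 -0.25 0 0 0 0" --claw -1

```text
time_s: 0.77
eef_pos: [0.4798, -0.3157, 0.2309]
eef_rot: [-0.0, 0.973, 0.233, -0.0]
wrist_force: [0.7, -0.8, -0.0]
opening: 1.001
grasp_force: 0.0
```

Request:
carry_out --plan "0.94 -0.25 0 0 0 0;0.94 -0.25 0 0 0 0;0.94 -0.25 0 0 0 0;0.6 -0.15 0 0 0 -0.5;0 0 0 0 0 -1;0 0 0 0 0 -1;0 0 0 0 0 -1;0 0 0 0 0 -1"

```text
time_s: 1.43
eef_pos: [0.5844, -0.2228, 0.2305]
eef_rot: [-0.001, 0.895, 0.446, -0.0]
wrist_force: [0.4, -1.0, 0.1]
opening: 0.998
grasp_force: 0.0
```

Request:
carry_out --plan "0 0 0 0 0 -1;0 0 0 0 0 -1;0 0 0 0 0 -1;0 0 0 0 0 -1;0 0 0 0 0 -1;0 0 0 0 0 -0.9;0 0 0 0 0 0;0 0 0 0 0 0"

```text
time_s: 2.1
eef_pos: [0.5843, -0.2233, 0.2308]
eef_rot: [-0.0, 0.729, 0.684, -0.0]
wrist_force: [0.3, 0.4, -0.1]
opening: 1.002
grasp_force: 0.0
```

Request:
carry_out --plan "0.02 0 0.8 0 0 0;0 0 0.9 0 0 0;0 0 0.9 0 0 0;0 0 0.9 0 0 0;0 0 0.8 0 0 0;0 0 0.6 0 0 0;0 0 0.42 0 0 0;0 0 0 0 0 0"

```text
time_s: 2.77
eef_pos: [0.5813, -0.2207, 0.0136]
eef_rot: [-0.004, 0.729, 0.684, -0.001]
wrist_force: [-0.8, 1.0, -0.6]
opening: 1.001
grasp_force: 0.0
```

Request:
carry_out --plan "0 0 0 0 0 0;0 0 0 0 0 0;0 0 0 0 0 0;0 0 0 0 0 0;0 0 0 0 0 0;0 0 0 0 0 0;0 0 0 0 0 0;0 0 0 0 0 0" --claw 1

```text
time_s: 3.43
eef_pos: [0.5859, -0.2235, 0.0208]
eef_rot: [0.002, 0.728, 0.685, 0.0]
wrist_force: [-0.5, -0.2, 6.3]
opening: 0.489
grasp_force: 61.2
```

Request:
carry_out --plan "0 0 -0.2 0 0 0;0 0 -0.5 0 0 0;0 0 -0.7 0 0 0;0 0 -0.7 0 0 0;0 0 -0.6 0 0 0;0 0 -0.4 0 0 0;0 0 -0.15 0 0 0;0 0 0 0 0 0"

```text
time_s: 4.1
eef_pos: [0.5853, -0.223, 0.1506]
eef_rot: [0.002, 0.728, 0.685, 0.0]
wrist_force: [-0.1, -0.3, -3.6]
opening: 0.489
grasp_force: 61.8
```

Request:
carry_out --plan "0.42 -0.19 0 0 0 0;0.9 -0.42 0 0 0 0;0.9 -0.42 0 0 0 0;0.9 -0.42 0 0 0 0;0.9 -0.42 0 0 0 0;0.9 -0.42 0 0 0 0;0.9 -0.42 0 0 0 0;0.9 -0.42 0 0 0 0"

```text
time_s: 4.77
eef_pos: [0.4735, 0.055, 0.1467]
eef_rot: [-0.001, 0.729, 0.685, -0.001]
wrist_force: [0.7, 0.9, -3.8]
opening: 0.487
grasp_force: 62.0
```

Request:
carry_out --plan "0 0 0 0 0 0.5;0 0 0 0 0 1;0 0 0 0 0 1;0 0 0 0 0 1;0 0 0 0 0 1;0 0 0 0 0 1;0 0 0 0 0 1;0 0 0 0 0 1"

```text
time_s: 5.43
eef_pos: [0.4745, 0.0535, 0.1466]
eef_rot: [-0.001, 0.93, 0.369, -0.002]
wrist_force: [-0.1, 0.2, -3.2]
opening: 0.489
grasp_force: 62.1
```

Request:
carry_out --plan "0 0 0 0 0 1;0 0 0 0 0 1;0 0 0 0 0 1;0 0 0 0 0 1;0 0 0 0 0 1;0 0 0 0 0 1;0 0 0 0 0 1;0 0 0 0 0 1"

```text
time_s: 6.1
eef_pos: [0.4745, 0.0535, 0.1466]
eef_rot: [-0.0, 1.0, -0.023, -0.002]
wrist_force: [0.2, -0.1, -3.6]
opening: 0.486
grasp_force: 62.1
```

Request:
carry_out --plan "0 0 0 0 0 1;0 0 0 0 0 1;0 0 0 0 0 1;0 0 0 0 0 1;0 0 0 0 0 1;0 0 0 0 0 1;0 0 0 0 0 1;0 0 0 0 0 1"

```text
time_s: 6.77
eef_pos: [0.4744, 0.0535, 0.1466]
eef_rot: [0.0, 0.912, -0.41, -0.002]
wrist_force: [0.6, -0.2, -3.9]
opening: 0.488
grasp_force: 62.1
```

Request:
carry_out --plan "0 0 0 0 0 1;0 0 0 0 0 0.35;0 0 0 0 0 0;0 0 0 0 0 0;0 0 0 0 0 0;0 0 0 0 0 0;0 0 0 0 0 0;0 0 0 0 0 0"

```text
time_s: 7.43
eef_pos: [0.4759, 0.0533, 0.1484]
eef_rot: [0.0, 0.884, -0.468, -0.0]
wrist_force: [0.0, -0.5, -4.3]
opening: 0.488
grasp_force: 62.0
```

```bash
python3 - <<'E'
from bench import ctrl
from h import *
for n in("top","scene"):
    c=ctrl.camera(n); pickle.dump(c,open(n+"1.pkl","wb"))
    if n=="scene":S=crop(c,300,100,100,130,4.4)
    else: T=crop(c,180,190,80,130,4.4)
cv2.imwrite("pics/c2.png",np.hstack([T,S]))
o=ctrl.get_obs();print(o["eef_pos"],o["eef_rot"],o["q"])
E
```

```text
[0.47596    0.05330013 0.14851589] [-1.85886660e-05  8.83501304e-01 -4.68428697e-01  2.20589565e-05] [-1.37006153e-01  6.01820173e-02  1.92036871e+00  2.15526747e-05
  1.16098773e+00  2.40880447e+00]
```

View pics/c2.png

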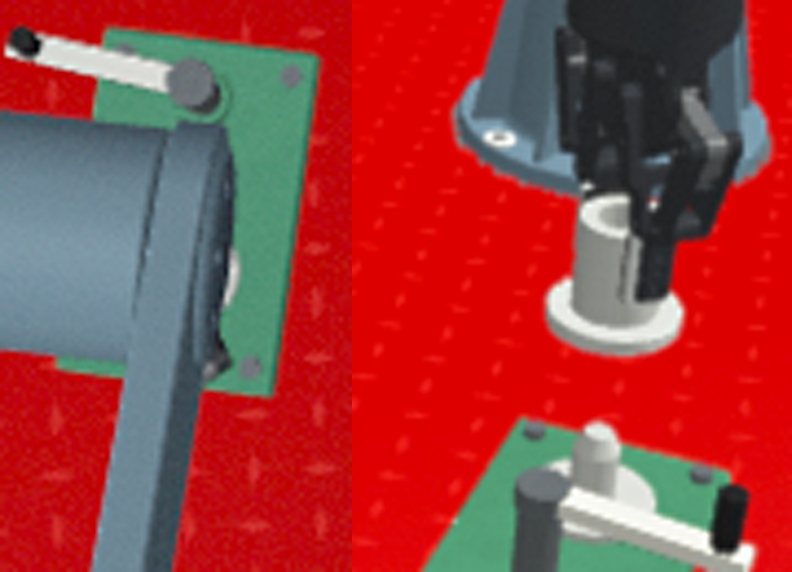

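The left panel (top view) shows the bush hidden under the wrist. The right panel (scene view) shows the bush held upright, its flange centred near crop (614,312), above the post at crop (600,430).

```bash
python3 - <<'E'
from h import *
c=pickle.load(open("scene1.pkl","rb"));p=c["pixels"].astype(int);r,g,b=p[...,0],p[...,1],p[...,2]
w=(r>120)&(g>110)&(b>110)
def rows(u0,u1,vs):
    for v in vs:
        x=np.where(w[v,u0:u1])[0]+u0; print(v,(x.min(),x.max(),(x.min()+x.max())/2) if len(x) else None)
print("flange");rows(338,380,range(163,183,2))
print("post");rows(345,366,range(195,212,3))
f=np.array([.476,.0533,.128+.008]); print("tcp axis flange-top proj",proj(c,f),"z.128",proj(c,f-[0,0,.008]))
for d in([.005,0,0],[0,.005,0]):print(proj(c,f+d)-proj(c,f))
t=np.array([.4788,.0527,.064]);print("post top",proj(c,t),"mid",proj(c,t-[0,0,.02]))
th=np.linspace(0,6.283,361)
e=np.array([proj(c,f+.032*np.array([np.cos(a),np.sin(a),0])) for a in th]);e2=np.array([proj(c,f+[0,0,-.008]+.032*np.array([np.cos(a),np.sin(a),0])) for a in th])
print("pred flange u",e[:,0].min(),e[:,0].max(),"bottom v",e2[:,1].max())
E
```

```text
flange
163 (np.int64(348), np.int64(364), np.float64(356.0))
165 (np.int64(345), np.int64(363), np.float64(354.0))
167 (np.int64(344), np.int64(373), np.float64(358.5))
169 (np.int64(344), np.int64(374), np.float64(359.0))
171 (np.int64(344), np.int64(374), np.float64(359.0))
173 (np.int64(345), np.int64(374), np.float64(359.5))
175 (np.int64(346), np.int64(373), np.float64(359.5))
177 (np.int64(349), np.int64(372), np.float64(360.5))
179 (np.int64(354), np.int64(369), np.float64(361.5))
181 None
post
195 None
198 (np.int64(352), np.int64(359), np.float64(355.5))
201 (np.int64(350), np.int64(361), np.float64(355.5))
204 (np.int64(346), np.int64(360), np.float64(353.0))
207 (np.int64(346), np.int64(364), np.float64(355.0))
210 (np.int64(349), np.int64(365), np.float64(357.0))
tcp axis flange-top proj [359.35556846 168.87789607] z.128 [358.93547636 172.13282501]
[-0.32448036  1.19670774]
[2.38578999 0.35346302]
post top [355.27748779 197.61638016] mid [354.33389398 204.96417341]
pred flange u 344.01870364610096 374.8120426127629 bottom v 180.38241191988146
```

Request:
carry_out --plan "0.05 -0.05 0.2 0 0 0;0 0 0.3 0 0 0;0 0 0.3 0 0 0;0 0 0.3 0 0 0;0 0 0.2 0 0 0;0 0 0.1 0 0 0;0 0 0.0 0 0 0;0 0 0 0 0 0"

```text
time_s: 8.2
eef_pos: [0.4789, 0.0528, 0.0925]
eef_rot: [0.0, 0.883, -0.468, -0.0]
wrist_force: [-0.7, -0.1, -3.3]
opening: 0.487
grasp_force: 62.0
```

Request:
carry_out --plan "0 0 0.1 0 0 0;0 0 0.1 0 0 0;0 0 0.1 0 0 0;0 0 0.1 0 0 0;0 0 0.1 0 0 0;0 0 0 0 0 0;0 0 0 0 0 0;0 0 0 0 0 0"

```text
time_s: 8.87
eef_pos: [0.4788, 0.0527, 0.0725]
eef_rot: [0.0, 0.883, -0.469, 0.0]
wrist_force: [-0.2, -0.1, -3.6]
opening: 0.487
grasp_force: 62.0
```

Request:
carry_out --plan "0 0 0.1 0 0 0;0 0 0.1 0 0 0;0 0 0.1 0 0 0;0 0 0.08 0 0 0;0 0 0.04 0 0 0;0 0 0.03 0 0 0;0 0 0.03 0 0 0;0 0 0 0 0 0"

```text
time_s: 9.53
eef_pos: [0.4788, 0.0527, 0.0533]
eef_rot: [0.0, 0.883, -0.469, -0.0]
wrist_force: [-0.4, 0.2, -0.6]
opening: 0.49
grasp_force: 62.3
```

Request:
carry_out --plan "0 0 0.02 0 0 0;0 0 0 0 0 0;0 0 0 0 0 0;0 0 0 0 0 0;0 0 0 0 0 0;0 0 0 0 0 0;0 0 0 0 0 0;0 0 0 0 0 0"

```text
time_s: 10.2
eef_pos: [0.4787, 0.053, 0.0525]
eef_rot: [-0.0, 0.883, -0.469, -0.0]
wrist_force: [0.6, 4.0, -4.8]
opening: 0.488
grasp_force: 61.9
```

Request:
carry_out --plan "0 0 0.02 0 0 0;0 0 0 0 0 0;0 0 0.02 0 0 0;0 0 0 0 0 0;0 0 0 0 0 0;0 0 0 0 0 0;0 0 0 0 0 0;0 0 0 0 0 0"

```text
time_s: 10.87
eef_pos: [0.4786, 0.053, 0.0508]
eef_rot: [-0.0, 0.883, -0.469, -0.0]
wrist_force: [0.2, 4.4, -3.2]
opening: 0.485
grasp_force: 62.0
```

Request:
carry_out --plan "0 0 0.03 0 0 0;0 0 0.03 0 0 0;0 0 0.03 0 0 0;0 0 0.03 0 0 0;0 0 0.02 0 0 0;0 0 0 0 0 0;0 0 0 0 0 0;0 0 0 0 0 0"

```text
time_s: 11.53
eef_pos: [0.4784, 0.0531, 0.0451]
eef_rot: [-0.0, 0.883, -0.469, -0.0]
wrist_force: [-1.0, 5.3, -3.6]
opening: 0.486
grasp_force: 62.0
```

Still no upward force, so it is in the notch. I'll go the last bit and watch for seating.

Request:
carry_out --plan "0 0 0.02 0 0 0;0 0 0.02 0 0 0;0 0 0 0 0 0;0 0 0 0 0 0;0 0 0 0 0 0;0 0 0 0 0 0;0 0 0 0 0 0;0 0 0 0 0 0"

```text
time_s: 12.2
eef_pos: [0.4784, 0.0532, 0.0448]
eef_rot: [0.0, 0.884, -0.468, -0.001]
wrist_force: [-6.8, 6.3, 12.6]
opening: 0.484
grasp_force: 63.4
```

Seated, at the expected TCP height of 0.0448. Releasing and raising.

Request:
carry_out --plan "0 0 -0.02 0 0 0;0 0 0 0 0 0;0 0 0 0 0 0;0 0 0 0 0 0;0 0 0 0 0 0;0 0 0 0 0 0;0 0 0 0 0 0;0 0 0 0 0 0" --claw -1

```text
time_s: 12.87
eef_pos: [0.4787, 0.0527, 0.0444]
eef_rot: [0.0, 0.883, -0.469, -0.0]
wrist_force: [0.6, -0.3, -0.6]
opening: 0.994
grasp_force: 0.0
```

Request:
carry_out --plan "0 0 -0.1 0 0 0;0 0 -0.3 0 0 0;0 0 -0.6 0 0 0;0 0 -0.8 0 0 0;0 0 -0.8 0 0 0;0 0 -0.6 0 0 0;0 0 -0.2 0 0 0;0 0 0 0 0 0"

```text
time_s: 13.53
eef_pos: [0.4805, 0.0526, 0.1832]
eef_rot: [-0.001, 0.883, -0.468, 0.003]
wrist_force: [1.1, 0.6, -0.0]
opening: 1.003
grasp_force: 0.0
```

```bash
python3 - <<'E'
from bench import ctrl
from h import *
c=ctrl.camera("scene"); pickle.dump(c,open("scene2.pkl","wb"))
cv2.imwrite("pics/c3.png",crop(c,300,140,110,130,4.4))
S=np.array([.4788,.0527,.024])
print("bush top centre if home",proj(c,S+[0,0,.056])," if proud",proj(c,S+[0,0,.065]))
th=np.linspace(0,6.28,200)
for dz in(0,.009):
  e=np.array([proj(c,S+[.021*np.cos(a),.021*np.sin(a),.056+dz]) for a in th]);print("top rim v",e[:,1].min(),e[:,1].max(),"u",e[:,0].min(),e[:,0].max())
  e=np.array([proj(c,S+[.032*np.cos(a),.032*np.sin(a),.008+dz]) for a in th]);print(" flange u",e[:,0].min(),e[:,0].max())
o=ctrl.get_obs();print(o["eef_pos"],o["q"])
E
```

```text
bush top centre if home [356.05021943 191.59909569]  if proud [356.49206369 188.15844121]
top rim v 186.23349927055492 197.1713632151757 u 346.3287321765856 365.8173256847414
 flange u 339.4365949804266 368.2162044917371
top rim v 182.82557147600278 193.69794481352795 u 346.71189113151195 366.3185232409566
 flange u 339.76825917650325 368.71678425144205
[0.47919802 0.05274081 0.18115152] [-1.37211003e-01  2.25362626e-02  1.88662512e+00 -3.24637763e-05
  1.23036202e+00  2.40870291e+00]
```

View pics/c3.png

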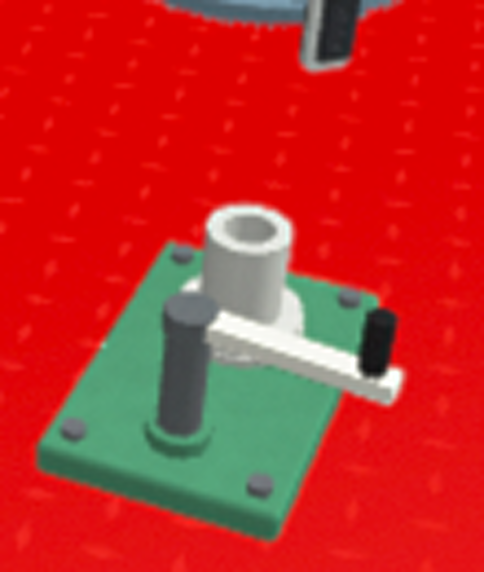

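The bush's top rim runs from crop y 205 to about 255, which is 186.6 to 198 in the full picture. That matches the home prediction (186.2–197.2). Now I'll turn the tool and locate the pin more exactly.

Request:
carry_out --plan "0 0 0 0 0 -1;0 0 0 0 0 -1;0 0 0 0 0 -1;0 0 0 0 0 -1;0 0 0 0 0 -1;0 0 0 0 0 -1;0 0 0 0 0 -1;0 0 0 0 0 -1" --claw 0.3

```text
time_s: 14.25
eef_pos: [0.4772, 0.0529, 0.1779]
eef_rot: [-0.0, 0.996, -0.085, -0.002]
wrist_force: [-0.1, -0.1, -0.3]
opening: 0.352
grasp_force: 0.0
```

Request:
carry_out --plan "0 0 0 0 0 -1;0 0 0 0 0 -1;0 0 0 0 0 -1;0 0 0 0 0 -1;0 0 0 0 0 -1;0 0 0 0 0 -1;0 0 0 0 0 -1;0 0 0 0 0 -1"

```text
time_s: 14.92
eef_pos: [0.4772, 0.0529, 0.1779]
eef_rot: [-0.001, 0.951, 0.31, -0.002]
wrist_force: [-0.6, -0.2, -0.1]
opening: 0.347
grasp_force: 0.0
```

Request:
carry_out --plan "0 0 0 0 0 -1;0 0 0 0 0 -1;0 0 0 0 0 -1;0 0 0 0 0 -1;0 0 0 0 0 -1;0 0 0 0 0 -1;0 0 0 0 0 -1;0 0 0 0 0 -0.35"

```text
time_s: 15.58
eef_pos: [0.4772, 0.0529, 0.178]
eef_rot: [-0.002, 0.776, 0.631, -0.002]
wrist_force: [-0.0, -0.3, -0.3]
opening: 0.352
grasp_force: 0.0
```

```bash
python3 - <<'E'
from bench import ctrl
from h import *
t=pickle.load(open("top0.pkl","rb"));s=pickle.load(open("scene2.pkl","rb"))
for c,(u0,v0,w,h) in((t,(176,190,20,20)),(s,(378,205,18,25))):
    q=c["pixels"][v0:v0+h,u0:u0+w].max(2); B,_=blobs(q<70,4); print([(x,ce+[u0,v0]) for x,ce in B])
    ce=max(B,key=lambda a:a[0][4])[1]+[u0,v0]
    for z in(.109,.124):print(z,ray(c,ce,z).round(4))
print("pred",[proj(c,(.5906,.1209,.109)).round(1) for c in(t,s)])
o=ctrl.get_obs();e=o["eef_rot"];print(o["eef_pos"],"yaw",2*np.arctan2(e[2],e[1]),o["q"][5],o["opening"])
E
```

```text
[([7, 6, 6, 7, 29], array([185.31, 199.  ]))]
0.109 [0.5945 0.1203 0.109 ]
0.124 [0.5925 0.1178 0.124 ]
[([4, 5, 8, 15, 87], array([385.24, 217.21]))]
0.109 [0.5918 0.1208 0.109 ]
0.124 [0.612  0.1203 0.124 ]
pred [array([185.1, 200.7]), array([385.4, 216.8])]
[0.47718502 0.0529295  0.17796482] yaw 1.3649183800118019 0.06849033124890402 0.3523164295744357
```

Request:
carry_out --plan "0.2 0.22 0 0 0 0;0.35 0.38 0 0 0 0;0.45 0.5 0 0 0 0;0.45 0.5 0 0 0 0;0.45 0.5 0 0 0 0;0.32 0.35 0 0 0 0;0 0 0 0 0 0;0 0 0 0 0 0"

```text
time_s: 16.25
eef_pos: [0.592, 0.1194, 0.1775]
eef_rot: [-0.001, 0.777, 0.629, -0.002]
wrist_force: [-0.8, 0.8, -0.5]
opening: 0.349
grasp_force: 0.0
```

Request:
carry_out --plan "0 0 0.2 0 0 0;0 0 0.4 0 0 0;0 0 0.5 0 0 0;0 0 0.4 0 0 0;0 0 0.3 0 0 0;0 0 0.2 0 0 0;0 0 0 0 0 0;0 0 0 0 0 0"

```text
time_s: 16.92
eef_pos: [0.5928, 0.1189, 0.1003]
eef_rot: [-0.0, 0.778, 0.629, -0.0]
wrist_force: [0.5, -0.9, 0.5]
opening: 0.352
grasp_force: 0.0
```

Request:
carry_out --plan "0 -0.1 0 0 0 -0.5;0 -0.21 0 0 0 -1;0 -0.21 0 0 0 -1;0 -0.21 0 0 0 -1;0 -0.21 0 0 0 -1;0 -0.21 0 0 0 -1;0 -0.21 0 0 0 -1;0 0 0 0 0 0"

```text
time_s: 17.58
eef_pos: [0.5395, 0.1154, 0.1017]
eef_rot: [0.001, 0.535, 0.845, 0.0]
wrist_force: [-0.4, -0.2, -0.1]
opening: 0.353
grasp_force: 0.0
```

```bash
python3 - <<'E'
from bench import ctrl
from h import *
c=ctrl.camera("scene"); cv2.imwrite("pics/c4.png",crop(c,300,110,120,140,4))
o=ctrl.get_obs();e=o["eef_rot"];P=o["eef_pos"];d=P[:2]-[.5726,.0378];print(P,"yaw",2*np.arctan2(e[2],e[1]),"phi",np.arctan2(d[1],d[0]),"r",np.linalg.norm(d),o["wrist_force"])
E
```

```text
[0.54023992 0.11545164 0.10176864] yaw 2.007812596531874 phi 1.9656447976945535 r 0.08412462529114283 [-0.60696507 -0.95086266  0.72302545]
```

View pics/c4.png

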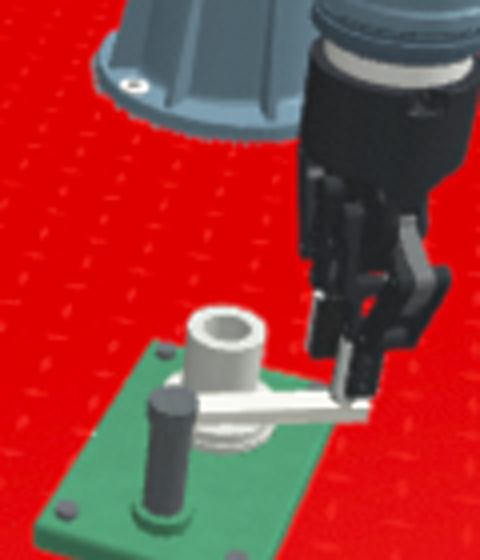

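The picture shows the arm swung part way, with its pin between the fingers at crop (355,390). I'll continue along the arc.

Request:
carry_out --plan "0 -0.21 0 0 0 -1;0 -0.21 0 0 0 -1;0 -0.21 0 0 0 -1;0 -0.21 0 0 0 -1;0 -0.21 0 0 0 -1;0 -0.21 0 0 0 -1;0 -0.21 0 0 0 -1;0 -0.21 0 0 0 -1"

```text
time_s: 18.3
eef_pos: [0.4946, 0.069, 0.1015]
eef_rot: [0.001, 0.164, 0.986, 0.0]
wrist_force: [1.2, 1.5, -0.4]
opening: 0.349
grasp_force: 0.4
```

Request:
carry_out --plan "0 -0.15 0 0 0 -0.7;0 -0.15 0 0 0 -0.7;0 -0.1 0 0 0 -0.4;0 -0.08 0 0 0 -0.3;0 0 0 0 0 0;0 0 0 0 0 0;0 0 0 0 0 0;0 0 0 0 0 0"

```text
time_s: 18.97
eef_pos: [0.4893, 0.0506, 0.1007]
eef_rot: [0.0, 0.062, 0.998, -0.0]
wrist_force: [-0.3, 1.1, 0.1]
opening: 0.345
grasp_force: 0.0
```

Request:
carry_out --plan "0 -0.08 0 0 0 0;0 -0.06 0 0 0 0;0 -0.04 0 0 0 0;0 -0.03 0 0 0 0;0 0 0 0 0 0;0 0 0 0 0 0;0 0 0 0 0 0;0 0 0 0 0 0"

```text
time_s: 19.63
eef_pos: [0.4879, 0.0435, 0.1004]
eef_rot: [0.0, 0.061, 0.998, 0.001]
wrist_force: [1.2, 7.3, 0.4]
opening: 0.355
grasp_force: 3.9
```

Force is rising, so the arm is at its stop. I'll back off so the pin sits clear between the fingers, then raise the tool.

Request:
carry_out --plan "0 0.1 0 0 0 0;0 0.08 0 0 0 0;0 0 0 0 0 0;0 0 -0.3 0 0 0;0 0 -0.7 0 0 0;0 0 -0.8 0 0 0;0 0 -0.8 0 0 0;0 0 -0.4 0 0 0"

```text
time_s: 20.3
eef_pos: [0.4904, 0.0488, 0.2246]
eef_rot: [0.003, 0.061, 0.998, -0.0]
wrist_force: [1.8, -0.8, 1.4]
opening: 0.347
grasp_force: 0.0
```

```bash
python3 - <<'E'
from bench import ctrl
from h import *
c=ctrl.camera("scene"); cv2.imwrite("pics/c5.png",crop(c,300,110,120,140,4))
print("pin at stop",(proj(c,(.4887,.0511,.109))-[300,110])*4,"at 1.65",(proj(c,(.5726+.085*np.cos(2.884),.0378+.085*np.sin(2.884),.109))-[300,110])*4,ctrl.get_obs()["eef_pos"])
E
```

```text
pin at stop [224.34254161 290.76028125] at 1.65 [239.72018947 294.92484238] [0.49174349 0.04869176 0.22679043]
```

View pics/c5.png

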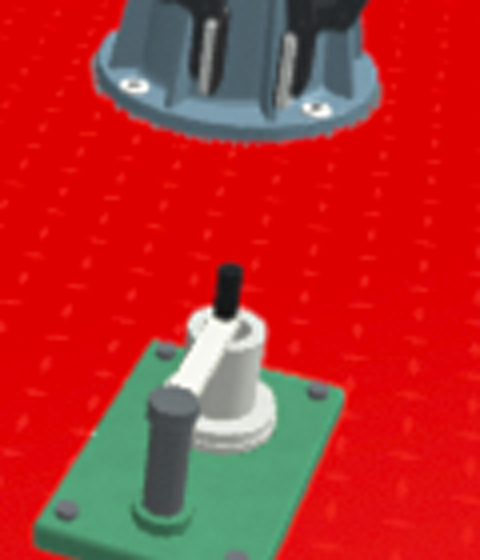

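The pin is at crop (228,291), within 4 crop pixels of the stop prediction (224,291) and well past the 1.65 limit (240). The 7 N felt also far exceeds the arm's friction, so it reached its stop.

```bash
python3 -c "
from bench import ctrl
print(ctrl.hand_in())"
```

```text
the job is handed in; nothing more can be done
None
```

The bush is home over the key and released, the check arm is swung over it to its stop, and the job is handed in at about 20 s; hand-in returned no verdict.

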